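# Make the vegetable slicer safe: press the pusher home, park the guard on its catch

## Robot

A 7-joint arm with a two-finger parallel gripper is mounted at the origin on the work surface. World frame = base frame: x ahead of the robot, y to its left, z up, the work surface at z = 0. Lengths are in m, angles in rad, forces in N, time in s.
With the tool pointing down it reaches from about 0.4 to 0.85 m from the base axis. Payload 6.9 kg.
Tool frame: the origin (TCP) lies midway between the tips of the shut fingers; the grasp point (between the pads) lies 19 mm behind it; z points along the fingers, y is the line along which they close (so a half turn about z gives the same grasp; the last joint's range is limited). The gripper opens to 85 mm and grips with 20 to 120 N. Pads are 22 mm wide; open, the fingers measure 114 mm over their backs; the gripper's body (76 mm by 85 mm) begins 54 mm behind the grasp point. The pads swing forward as they close: fully open they stand 13 mm farther back than shut.
Start: joints at [1.337, 0.507, -0.238, 1.5, 0.126, 1.149, -0.155], TCP at [0.208, -0.589, 0.231] pointing down, gripper open.
Joint ranges: [-3.08, 3.08], [-0.24, 2.05], [-1.43, 1.35], [0, 2.5], [-1.52, 4.66], [0.17, 1.96], [-2.89, 2.89]. Speed limits (rad/s): [2.39, 2.39, 3.14, 3.14, 3.14, 3.14, 3.14].

## Interface

Orientations are given as [roll, pitch, yaw] about the fixed x, y, z axes, in that order (R = Rz(yaw) Ry(pitch) Rx(roll)).
In Python, from plant import sensors, optics, order gives the robot as it stands.
- The arm moves only by the tool step_arm, never from a script. Its argument "plan" is a list that holds one entry, the list of rows, each a list of 7 numbers: the shift along the world's x, y, z in mm, then the turn, a rotation vector about the world's x, y, z in rad, then the finger opening in mm, from 0 to 85.4. A call has 1 to 8 rows; each row shifts and turns the commanded pose from where the row before left it; what a row does not reach is not made up. A row lasts 1/12 s, in which the tool goes at most 41.7 mm and 7.16 degrees, less where a joint would pass 70% of its speed; a pose out of reach is approached as far as the arm can. A call with a gripper value outside its range is refused whole. The fingers move at their own pace and stop on an object; "grip_force" is the grip in N (left out, the last holds). Time passes only in rows, so rows that do not move let the fingers close. It gives the time, the measured TCP pose, the force, the opening and the grip force at its end, in the units of the state.
- sensors.get_state(): the state, without advancing time (a new reading comes with each control period).
- optics.get_image(name): name is "scene" or "top" or "wrist"; returns the picture (384x512x3 uint8, blue, green, red); there is no depth.
- optics.calibration(name): a dict with "fx", "fy", "cx", "cy" (pixels), "origin" and "attitude" of the camera in the world. Camera axes: x right, y down, z forward; pixel columns grow to the right and rows downward; lengths in m; the calibration is good to about 2 mm. A picture is of the moment at which its call begins: read the wrist's pose just before it. calibration takes no time and is no camera call; for the wrist camera it gives the pose at the moment of the call.
- order.sign_off(): hands the job in; it is judged then, once.
The state is a dict: "time": time; "joint_pos": joint angles; "joint_vel": joint speeds; "tau": joint torques, N m; "ee_pos": TCP position; "ee_rot": TCP orientation; "force": force on the tool from outside, world axes, zero at the start; "wrist_torque": the same for the moment, N m; "finger_gap": finger opening in m; "gripper_force": force on a finger pad.
Only numpy, scipy, OpenCV 4.12 (cv2) and the standard library are available. Lean on these libraries where they do the work, as an engineer would, in place of code of your own. Each camera call takes 0.05 s, during which the arm holds its last target. There are 200 camera calls.

## Task

We have finished with the vegetable slicer, so make it safe: first, while the hand guard is still well clear of the blade, press its black pusher cap straight down until it clicks fully home. Then slide the guard along its rails by that cap until you feel its ball catch drop into the notches over the blade, and do not run it on past them. End while holding it there, the guard sitting in its notches and the cap still gripped between the fingers, so that I can strap the slicer up; leave all the other things on the table where they are.

Things in the scene. Friction and masses are not known exactly. Their poses are not given: they have to be found in the camera images.
- slicer: Vegetable slicer, stuck to the table by suction feet. Clear catch box, grey frame with two rails (14 mm wide, 124 mm between centres, tops 105 mm above the table), steel deck and blade between them, loop handle at one end. Origin: on the table under its middle; z up, y along the rails from the loop handle (y -246 mm) to the open rail end (+170 mm), x across (150 mm wide).
- notch (a point): The parking place: on the slicer's middle line above the blade, 60 mm along +y from the slicer's origin, at rail-top height (105 mm). Each rail has an 8 mm wide notch in its top abreast of it. With the guard parked, the axis of the pusher cap stands over this point. Axes as the slicer's.
- guard_travel (a joint): Travel (m) of the white hand guard (plate 150 mm across, 90 mm along the rails, top 6 mm above the rails) along the slicer's +y. Starts at 0 to 0.06; 0.160 is in the notches; rails end at 0.180. Drag about 3 N. A sprung ball over each rail drops into its notch and draws the guard in over the last 3 mm or so; pushing it out of the notches takes about 10 to 13 N either way.
- pusher_travel (a joint): How far (m) the pusher cap is pressed down into the guard. Starts raised, at 0 to 0.006, and stays where it is left; a sprung ball clicks into a groove at 0.022 (fully home), hard stop at 0.0235. Pressing takes about 2 to 5 N up to the click; pulling it out of the click about 7 to 10 N.
- pusher: Black round cap, 46 mm diameter, 34 mm tall, sides upright for the lower 27 mm, on a steel stem over a white collar (34 mm diameter, 20 mm tall) in the middle of the guard, with which it rides. Origin: centre of the cap's underside; z up. Underside 136 mm above the table at pusher travel 0; fully home 114 mm, 3 mm above the guard's plate.
- cap_top (a point): Centre of the flat top of the pusher cap, 34 mm above its underside: 170 mm above the table at pusher travel 0, 148 mm when fully home.
- onion: Whole onion, 68 mm across, 70 mm tall, standing beside the slicer; leave alone. Origin: centre of its underside.
- carrot: Carrot lying beside the slicer, 130 mm long, 31 mm thick; leave alone. Origin: on the table under its middle.
- peeler: Black-handled peeler lying beside the slicer, 140 mm long, 18 mm high; leave alone. Origin: on the table near its middle.
- half_onion: Half onion, cut face down on the brown chopping board on the right, 68 mm across; leave alone. Origin: centre of its underside.
- pan: Steel saucepan, 200 mm across, 105 mm tall, on the portable hob on the left (rim about 165 mm above the table); leave alone. Origin: centre of its underside.
- knife: Kitchen knife lying on the chopping board, 300 mm long; leave alone. Origin: on the board near the middle of the knife.

How it is judged:
On the way, in this order (a step that is already met when the one before it is completed fails the run):
1. the pusher cap is clicked fully home while the guard is still clear of the blade (value of joint pusher_travel above 0.0205 m and value of joint guard_travel below 0.1 m), for 0.2 s.
2. the guard sits in its notches (value of joint guard_travel between 0.158 and 0.162 m and value of joint pusher_travel above 0.0205 m), for 0.3 s.
At the end, for the whole second after the job is handed in: At the end the guard is at rest within 2 mm of its notches, the pusher cap is within 1.5 mm of its clicked-home position or deeper, and the cap is still gripped between the fingers (contact force above 8 N, the grasp point within 18 mm of the cap's axis and not above its top) (all of step 2 and velocity of joint guard_travel between -0.005 and 0.005 m/s and contact force between the fingers and pusher above 8 N and horizontal distance between the grasp point and pusher below 0.018 m and z of the grasp point in the frame of pusher below 0.036 m); the arm keeps its last pose, push and grip.
It fails at once if the guard is run more than 10 mm past its notches (value of joint guard_travel above 0.17 m).
It fails at once if something else on the table is disturbed (moved more than 20 mm) (distance of any of onion, carrot, peeler, half_onion, pan, knife from where it was at the start of the episode above 0.02 m).
It also fails if it takes over 35 s, if anything falls off the work surface, if the arm or the gripper's body presses on something with over 40 N, if the wrist force passes 120 N, or if a joint passes its speed limit or range.

## Working session

There is one attempt and no reset: what is moved stays moved. The work goes in short steps, Python scripts to look and compute and a tool call to move; the robot and the scene stay as the last step left them, time stands still between calls to the robot, and variables do not carry over. Pictures are saved under pics/ and viewed, at most 10 in all, crops included, and the job is handed in when it is done.

Besides the shell and the picture viewer there is one more tool, called after "Call:" by a JSON object that holds its "method" and its "body". step_arm: Moves the arm, as the interface text tells. Its arguments: {"type":"object","properties":{"plan":{"type":"array","items":{"type":"array","items":{"type":"array","items":{"type":"number"}}}},"grip_force":{"type":"number"}},"required":["plan"]}

```bash
mkdir -p pics; cat > h.py <<'E'
import numpy as np, cv2
from plant import sensors, optics, order
from scipy.spatial.transform import Rotation as R
def cal(n):
    c=optics.calibration(n); a=np.array(c["attitude"],float)
    M=a if a.shape==(3,3) else R.from_euler('xyz',a).as_matrix()
    return c,np.array(c["origin"]),M
def ray(n,u,v,c=None):
    c,o,M=c or cal(n)
    d=M@np.array([(u-c["cx"])/c["fx"],(v-c["cy"])/c["fy"],1]); return o,d/np.linalg.norm(d)
def atz(n,u,v,z,c=None):
    o,d=ray(n,u,v,c); return o+d*(z-o[2])/d[2]
def tri(rs):
    A=sum(np.eye(3)-np.outer(d,d) for o,d in rs); b=sum((np.eye(3)-np.outer(d,d))@o for o,d in rs)
    return np.linalg.solve(A,b)
E
python3 - <<'E'
from h import *
for n in("scene","top"):
    im=optics.get_image(n); cv2.imwrite(f"pics/{n}.png",im); print(optics.calibration(n))
s=sensors.get_state();print(s)
a=cv2.imread("pics/scene.png");b=cv2.imread("pics/top.png")
E
```

```text
{'fx': 438.56650046093847, 'fy': 438.56650046093847, 'cx': 258.2078701079565, 'cy': 197.9416994407221, 'origin': array([ 1.49629754, -0.51358744,  1.24985253]), 'attitude': array([-2.37018735,  0.01258689,  1.03060378])}
{'fx': 462.57017443408995, 'fy': 462.57017443408995, 'cx': 259.63812767966965, 'cy': 188.46291270926943, 'origin': array([ 0.2246711 , -0.00515275,  1.57120411]), 'attitude': array([-2.90550404,  0.00627281, -1.55183825])}
{'time': 0.1, 'joint_pos': array([ 1.33648125,  0.50823287, -0.23753278,  1.50105329,  0.125693  ,
        1.14890092, -0.15476715]), 'joint_vel': array([ 1.37308435e-03, -2.18029283e-03, -4.90006292e-04, -2.56575503e-03,
       -2.02083404e-03, -1.18656800e-03,  7.66939846e-05]), 'tau': array([-6.06328016e-03, -6.21830678e+01, -2.19518334e+00, -2.50200999e+01,
        1.24575355e-02,  7.79881870e-03,  8.84483654e-06]), 'ee_pos': array([ 0.20810007, -0.58884866,  0.23052258]), 'ee_rot': array([-3.13998595e+00,  2.65596457e-05,  3.39860251e-01]), 'force': array([0.53674073, 0.35468546, 0.51009246]), 'wrist_torque': array([ 0.0087017 , -0.00358607,  0.00443015]), 'gripper_force': 0.0, 'finger_gap': 0.08526922210348398}
```

View pics/scene.png

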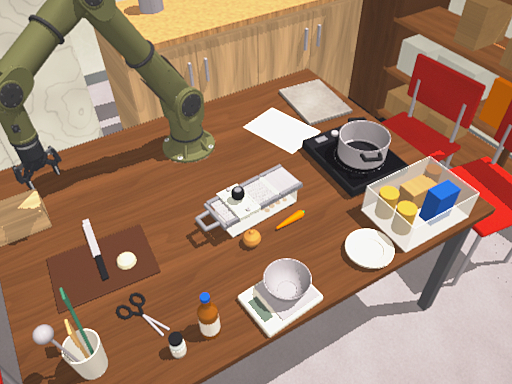

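View pics/top.png

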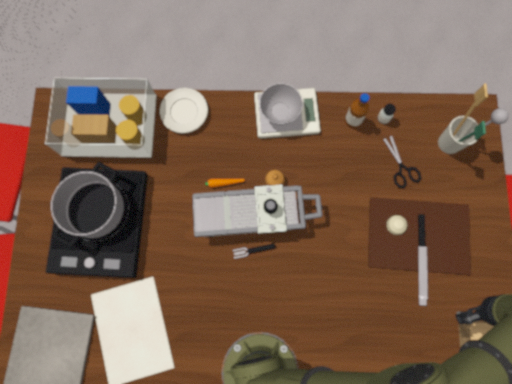

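The scene picture shows the slicer at about (250,200) with the black cap near (238,192). In the top picture the cap is near (270,206), with the loop handle at right (315,206) and the open rail end at left (195,215). I'll enlarge both.

```bash
python3 - <<'E'
import cv2,numpy as np
a=cv2.imread("pics/scene.png")[155:245,190:310];b=cv2.imread("pics/top.png")[165:255,185:330]
f=lambda i,k:cv2.resize(i,None,fx=k,fy=k,interpolation=cv2.INTER_CUBIC)
A=f(a,3.3333);B=f(b,3.3333)
w=max(A.shape[1],B.shape[1]);p=lambda i:np.pad(i,((0,0),(0,w-i.shape[1]),(0,0)))
o=np.vstack([p(A),p(B)]);print(o.shape,A.shape);cv2.imwrite("pics/z.png",o)
E
```

```text
(600, 483, 3) (300, 400, 3)
```

View pics/z.png

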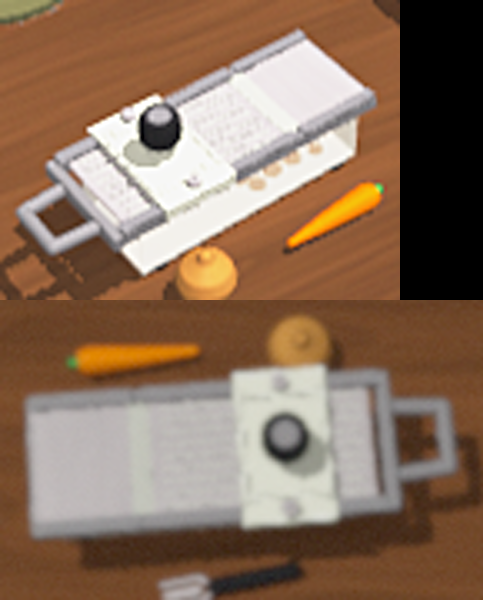

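The crop shows the cap's top centre at (161,114) in the scene view and (287,133) in the top view. The rail-end corners are at (301,35) and (374,98) in scene, and (28,98) and (33,235) in top. I'll triangulate these.

```bash
python3 - <<'E'
from h import *
S=lambda u,v:(190+u/3.3333,155+v/3.3333)
T=lambda u,v:(185+u/3.3333,165+v/3.3333)
t=lambda a,b:tri([ray("scene",*S(*a)),ray("top",*T(*b))])
print("cap",t((161,114),(287,133)))
P=t((301,35),(28,98));Q=t((374,98),(33,235));print("ends",P,Q)
w=[atz("top",*T(*p),.105)for p in((28,98),(33,235),(388,72),(400,210))]
print("top@.105",w)
e1=w[0]-w[2];e2=w[1]-w[3]
for e in(e1,e2):print(np.degrees(np.arctan2(e[1],e[0])),np.linalg.norm(e))
print("width dir",(w[0]-w[1]),(w[2]-w[3]))
for n,p in(("scene",S(161,114)),("top",T(287,133))):
  for z in(.164,.17):print(n,z,atz(n,*p,z))
print(cal("wrist")); print(sensors.get_state()["ee_pos"])
E
```

```text
cap [ 0.5117035  -0.02384394  0.1669165 ]
ends [0.51993924 0.18312389 0.19900117] [ 0.45239729  0.26395878 -0.01339117]
top@.105 [array([0.55354985, 0.22580711, 0.105     ]), array([0.4195054 , 0.21398151, 0.105     ]), array([ 0.58579631, -0.12534187,  0.105     ]), array([ 0.44989629, -0.13653488,  0.105     ])]
95.24682899508606 0.3526264820013673
94.95533369726341 0.3518314151572202
width dir [0.13404445 0.0118256  0.        ] [0.13590002 0.01119301 0.        ]
scene 0.164 [ 0.50997499 -0.01986428  0.164     ]
scene 0.17 [ 0.51542503 -0.02259241  0.17      ]
top 0.164 [ 0.51117399 -0.02645604  0.164     ]
top 0.17 [ 0.50995241 -0.02636521  0.17      ]
({'fx': 267.18442216977684, 'fy': 267.18442216977684, 'cx': 253.90653291020644, 'cy': 190.348921281046, 'origin': array([ 0.287577  , -0.56191983,  0.37311391]), 'attitude': array([ 2.81081769e+00,  2.76434968e-03, -1.23058576e+00])}, array([ 0.287577  , -0.56191983,  0.37311391]), array([[ 0.33368432, -0.89128281, -0.30703377],
       [-0.94268082, -0.31644315, -0.10590846],
       [-0.00276435,  0.32477484, -0.94578733]]))
[ 0.20810007 -0.58884866  0.23052258]
```

Slicer yaw is about 5.1° and the cap sits at about (0.511,-0.025) with its top at 0.167. The notch comes out at about (0.496,0.110). I'll grip with the fingers closing along the rails, which needs a turn of about -0.25 rad. First I move above the cap.

Call:
{"method": "step_arm", "body": {"plan": [[[19, 35, 3, 0, 0, -0.016, 85], [19, 35, 3, 0, 0, -0.016, 85], [19, 35, 3, 0, 0, -0.016, 85], [19, 35, 3, 0, 0, -0.016, 85], [19, 35, 3, 0, 0, -0.016, 85], [19, 35, 3, 0, 0, -0.016, 85], [19, 35, 3, 0, 0, -0.016, 85], [19, 35, 3, 0, 0, -0.016, 85]]]}}

```text
time: 0.77
ee_pos: [0.3606, -0.3073, 0.2553]
ee_rot: [-3.141, 0.0, 0.211]
force: [0.8, -0.1, -0.6]
finger_gap: 0.0849
gripper_force: 0.0
```

Call:
{"method": "step_arm", "body": {"plan": [[[19, 35, 2, 0, 0, -0.016, 85], [19, 35, 2, 0, 0, -0.016, 85], [19, 35, 2, 0, 0, -0.016, 85], [19, 35, 2, 0, 0, -0.016, 85], [19, 35, 2, 0, 0, -0.016, 85], [19, 35, 2, 0, 0, -0.016, 85], [19, 35, 2, 0, 0, -0.016, 85], [0, 0, 0, 0, 0, 0, 85]]]}}

```text
time: 1.43
ee_pos: [0.4963, -0.0554, 0.2698]
ee_rot: [-3.137, -0.003, 0.11]
force: [0.9, 0.7, 0.3]
finger_gap: 0.0857
gripper_force: 0.0
```

```bash
python3 - <<'E'
from h import *
s=sensors.get_state();print(s["ee_pos"],s["ee_rot"],s["time"],s["force"])
c=cal("wrist");im=optics.get_image("wrist");cv2.imwrite("pics/w1.png",im)
np.savez("w1.npz",o=c[1],M=c[2])
def proj(p):
    q=c[2].T@(np.array(p)-c[1]);return c[0]["fx"]*q[0]/q[2]+c[0]["cx"],c[0]["fy"]*q[1]/q[2]+c[0]["cy"]
print(proj([.511,-.025,.167]),proj([.496,.110,.105]))
E
```

```text
[ 0.49631244 -0.0553659   0.26976304] [-3.1371194  -0.00339747  0.10961682] 1.4333 [0.93238959 0.71650947 0.31109672]
(np.float64(223.77462934566643), np.float64(172.55994039759997)) (np.float64(113.94197762433316), np.float64(158.77964070727032))
```

View pics/w1.png

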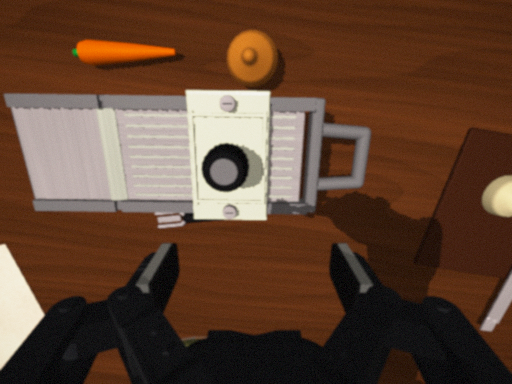

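The wrist view shows the cap top centred at (224,172), within a pixel of the prediction, and the blade strip near (113,155), near the predicted notch. I'll compute angle and position from it.

```bash
python3 - <<'E'
from h import *
z=np.load("w1.npz");c=(optics.calibration("wrist"),z["o"],z["M"])
r1=ray("wrist",224,172,c)
T=ray("top",271.1,204.9);S=ray("scene",238.3,189.2)
print(tri([r1,T]),tri([r1,S]),tri([r1,S,T]),atz("wrist",224,172,.167,c))
g=lambda u,v,h=.105:atz("wrist",u,v,h,c)
for a,b in(((325,98),(8,95)),((315,214),(36,211)),((323,109),(103,108)),((229,103),(230,212))):
    e=g(*b)-g(*a);print(np.degrees(np.arctan2(e[1],e[0])),np.linalg.norm(e))
print("end mid",(g(8,95)+g(36,211))/2,"strip",g(113,155))
E
```

```text
[ 0.51101965 -0.0257357   0.16553986] [ 0.51302793 -0.02360775  0.1685697 ] [ 0.51169602 -0.02430748  0.16701517] [ 0.51157184 -0.02517228  0.167     ]
95.79388950377222 0.3452625854912943
95.77497120835869 0.3499909092111024
96.06878084335337 0.24266588767798766
-174.85766682998172 0.1296694879230772
end mid [0.4861657  0.21616698 0.105     ] strip [0.50041405 0.11083551 0.105     ]
```

Call:
{"method": "step_arm", "body": {"plan": [[[8, 15, 0, 0, 0, -0.007, 85], [7, 15, 0, 0, 0, -0.007, 85], [0, 0, -25, 0, 0, 0, 85], [0, 0, -25, 0, 0, 0, 85], [0, 0, -25, 0, 0, 0, 85], [0, 0, 0, 0, 0, 0, 85], [0, 0, 0, 0, 0, 0, 85]]]}}

```text
time: 2.07
ee_pos: [0.5072, -0.0353, 0.1936]
ee_rot: [-3.141, 0.003, 0.085]
force: [-0.5, -0.2, 0.2]
finger_gap: 0.085
gripper_force: 0.0
```

```bash
python3 - <<'E'
from h import *
s=sensors.get_state();print(s["ee_pos"],s["ee_rot"],s["time"],s["force"])
c=cal("wrist");im=optics.get_image("wrist");cv2.imwrite("pics/w2.png",im)
np.savez("w2.npz",o=c[1],M=c[2])
q=c[2].T@(np.array([.5115,-.025,.167])-c[1]);print(c[0]["fx"]*q[0]/q[2]+c[0]["cx"],c[0]["fy"]*q[1]/q[2]+c[0]["cy"])
E
```

```text
[ 0.50717965 -0.03527572  0.19358497] [-3.14142074  0.00332247  0.08486567] 2.0667 [-0.54425066 -0.15782956  0.17485169]
238.82441550602152 218.55595811172316
```

View pics/w2.png

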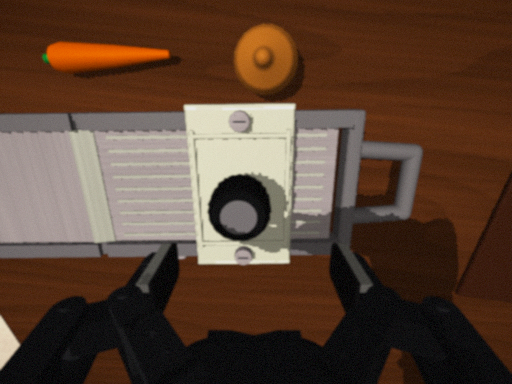

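The cap top is at (239,217), matching the estimate to about 1 mm, and it lies between the open fingers. Next I centre, descend and close.

Call:
{"method": "step_arm", "body": {"plan": [[[4.5, 10.5, 0, 0, 0, 0.006, 85], [0, 0, 0, 0, 0, 0, 85], [0, 0, -20, 0, 0, 0, 85], [0, 0, -20, 0, 0, 0, 85], [0, 0, -16, 0, 0, 0, 85], [0, 0, 0, 0, 0, 0, 85], [0, 0, 0, 0, 0, 0, 85]]]}}

```text
time: 2.7
ee_pos: [0.513, -0.0233, 0.1388]
ee_rot: [-3.141, 0.0, 0.093]
force: [0.7, -0.6, 0.4]
finger_gap: 0.0853
gripper_force: 0.0
```

Call:
{"method": "step_arm", "body": {"plan": [[[0, 0, 0, 0, 0, 0, 30], [0, 0, 0, 0, 0, 0, 30], [0, 0, 0, 0, 0, 0, 30], [0, 0, 0, 0, 0, 0, 30], [0, 0, 0, 0, 0, 0, 30], [0, 0, 0, 0, 0, 0, 30]]], "grip_force": 40}}

```text
time: 3.2
ee_pos: [0.5134, -0.0239, 0.1389]
ee_rot: [3.141, -0.002, 0.092]
force: [0.7, -0.1, 2.6]
finger_gap: 0.0441
gripper_force: 40.5
```

The gap of 44 mm is under the cap's 46 mm, so the pads may be on the rounded shoulder. I'll open, lower a little and regrip.

Call:
{"method": "step_arm", "body": {"plan": [[[0, 0, 0, 0, 0, 0, 62], [0, 0, 0, 0, 0, 0, 62], [0, 0, -5, 0, 0, 0, 62], [0, 0, 0, 0, 0, 0, 62], [0, 0, 0, 0, 0, 0, 30], [0, 0, 0, 0, 0, 0, 30], [0, 0, 0, 0, 0, 0, 30], [0, 0, 0, 0, 0, 0, 30]]]}}

```text
time: 3.87
ee_pos: [0.5125, -0.0236, 0.133]
ee_rot: [-3.141, 0.001, 0.092]
force: [-0.5, 1.1, -4.0]
finger_gap: 0.0448
gripper_force: 41.2
```

```bash
python3 - <<'E'
from h import *
s=sensors.get_state();print(s["ee_pos"],s["force"],s["finger_gap"],s["gripper_force"])
im=optics.get_image("wrist");cv2.imwrite("pics/w3.png",cv2.resize(im[130:384,100:420],None,fx=2,fy=2))
E
```

```text
[ 0.51245168 -0.02359748  0.13299235] [-0.50154081  1.12574549 -4.04119257] 0.04483506593444755 41.201060358434916
```

View pics/w3.png

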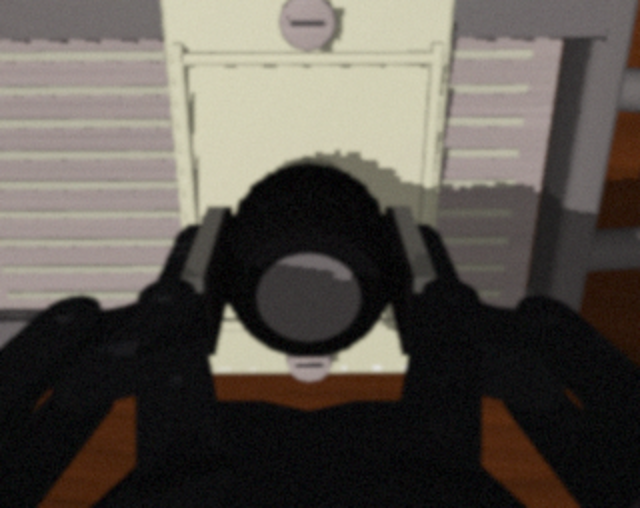

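Both pads are seated squarely on the cap's sides, with the cap centred at about (308,270). Now I press straight down.

Call:
{"method": "step_arm", "body": {"plan": [[[0, 0, -4, 0, 0, 0, 30], [0, 0, -4, 0, 0, 0, 30], [0, 0, -4, 0, 0, 0, 30], [0, 0, 0, 0, 0, 0, 30], [0, 0, 0, 0, 0, 0, 30]]], "grip_force": 60}}

```text
time: 4.33
ee_pos: [0.5124, -0.0236, 0.1204]
ee_rot: [-3.141, 0.001, 0.092]
force: [-1.2, 1.7, -5.2]
finger_gap: 0.0442
gripper_force: 62.5
```

Call:
{"method": "step_arm", "body": {"plan": [[[0, 0, -3, 0, 0, 0, 30], [0, 0, 0, 0, 0, 0, 30], [0, 0, 0, 0, 0, 0, 30]]]}}

```text
time: 4.58
ee_pos: [0.5125, -0.0236, 0.1181]
ee_rot: [-3.141, 0.001, 0.092]
force: [-2.2, 2.3, -1.6]
finger_gap: 0.0441
gripper_force: 63.0
```

Call:
{"method": "step_arm", "body": {"plan": [[[0, 0, -2, 0, 0, 0, 30], [0, 0, 0, 0, 0, 0, 30], [0, 0, 0, 0, 0, 0, 30]]]}}

```text
time: 4.83
ee_pos: [0.5125, -0.0237, 0.1165]
ee_rot: [-3.142, 0.0, 0.092]
force: [-4.9, 2.2, 3.7]
finger_gap: 0.0441
gripper_force: 63.5
```

Call:
{"method": "step_arm", "body": {"plan": [[[0, 0, -1.5, 0, 0, 0, 30], [0, 0, 0, 0, 0, 0, 30], [0, 0, 0, 0, 0, 0, 30]]]}}

```text
time: 5.08
ee_pos: [0.5126, -0.0236, 0.1161]
ee_rot: [3.141, -0.0, 0.092]
force: [-9.0, 2.0, 18.0]
finger_gap: 0.0443
gripper_force: 64.9
```

Call:
{"method": "step_arm", "body": {"plan": [[[0, 0, -1.5, 0, 0, 0, 30], [0, 0, 0, 0, 0, 0, 30], [0, 0, 0, 0, 0, 0, 30]]]}}

```text
time: 5.33
ee_pos: [0.5127, -0.0236, 0.1159]
ee_rot: [3.14, -0.001, 0.092]
force: [-12.9, 1.8, 31.9]
finger_gap: 0.0443
gripper_force: 66.3
```

There is a hard stop at TCP z ≈ 0.116. I need to know whether that is the cap home or the fingertips on the plate, so I'll ease off and look.

Call:
{"method": "step_arm", "body": {"plan": [[[0, 0, 2, 0, 0, 0, 30], [0, 0, 0, 0, 0, 0, 30], [0, 0, 0, 0, 0, 0, 30]]]}}

```text
time: 5.58
ee_pos: [0.5126, -0.0236, 0.1162]
ee_rot: [3.141, -0.0, 0.092]
force: [-7.2, 3.4, 11.9]
finger_gap: 0.0444
gripper_force: 64.3
```

```bash
python3 - <<'E'
from h import *
s=sensors.get_state();print(s["ee_pos"],s["force"],s["finger_gap"],s["gripper_force"])
c=cal("wrist");im=optics.get_image("wrist");np.savez("w4.npz",o=c[1],M=c[2])
a=cv2.resize(im[130:350,170:340],None,fx=3,fy=2.7)[:594]
sc=optics.get_image("scene")
b=cv2.resize(sc[160:230,215:265],None,fx=5.8,fy=5.8,interpolation=cv2.INTER_CUBIC)
o=np.zeros((594,800,3),np.uint8);o[:a.shape[0],:510]=a;o[:b.shape[0],510:800]=b[:, :290];cv2.imwrite("pics/w4.png",o);print(a.shape)
E
```

```text
[ 0.51255981 -0.0236178   0.11621688] [-7.21677084  3.4265098  11.91938406] 0.04441807954352917 64.27464254200459
(594, 510, 3)
```

View pics/w4.png

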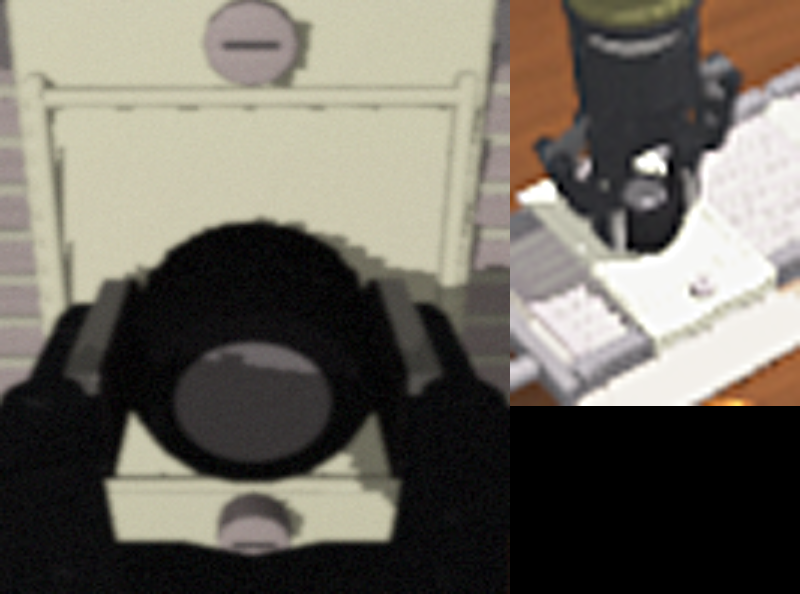

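Cap top is at (254.3,278.9) full-frame, the same place relative to the tool as before pressing, so it did not slip. The cap looks seated close to the plate. I'll compute its height using the bolts as the xy reference.

```bash
python3 - <<'E'
from h import *
z=np.load("w4.npz");c=(optics.calibration("wrist"),z["o"],z["M"])
b1=atz("wrist",170+251/3,130+45/2.7,.113,c);b2=atz("wrist",170+254/3,130+528/2.7,.114,c)
m=(b1+b2)/2;print(b1,b2,np.linalg.norm(b1-b2),"mid",m)
for x in(m[0],.511,.5125):
    o,d=ray("wrist",170+253/3,130+402/2.7,c);t=(x-o[0])/d[0];print("x",x,"cap top",o+d*t)
# far rim of cap near front edge (base): 
z=np.load("w2.npz");c2=(c[0],z["o"],z["M"]);z=np.load("w1.npz");c1=(c[0],z["o"],z["M"])
print(tri([ray("wrist",224,172,c1),ray("wrist",239,217,c2)]))
E
```

```text
[ 0.57160856 -0.01868255  0.113     ] [ 0.44813861 -0.03076551  0.114     ] 0.12406380061975064 mid [ 0.50987359 -0.02472403  0.1135    ]
x 0.5098735877497074 cap top [ 0.50987359 -0.02476244  0.14474502]
x 0.511 cap top [ 0.511      -0.02465631  0.14623118]
x 0.5125 cap top [ 0.5125     -0.02451497  0.14821026]
[ 0.51013398 -0.0248024   0.16163032]
```

The bolts come out 124.06 mm apart, as they should, and the cap top is at about 0.146, so the cap is home against its stop. The slide axis is about (-0.094,0.996) and roughly 136 mm remain. I'll ease the downforce slightly and start sliding.

Call:
{"method": "step_arm", "body": {"plan": [[[0, 0, 0.6, 0, 0, 0, 30], [-0.7, 8, 0, 0, 0, 0, 30], [-0.8, 8, 0, 0, 0, 0, 30], [-0.7, 8, 0, 0, 0, 0, 30], [-0.8, 8, 0, 0, 0, 0, 30], [-0.7, 8, 0, 0, 0, 0, 30], [0, 0, 0, 0, 0, 0, 30], [0, 0, 0, 0, 0, 0, 30]]]}}

```text
time: 6.35
ee_pos: [0.5086, 0.0168, 0.1163]
ee_rot: [-3.142, 0.0, 0.092]
force: [-6.4, 2.1, 8.1]
finger_gap: 0.0437
gripper_force: 63.9
```

Call:
{"method": "step_arm", "body": {"plan": [[[-1.1, 8, 0, 0, 0, 0, 30], [-0.9, 8, 0, 0, 0, 0, 30], [-0.8, 8, 0, 0, 0, 0, 30], [-0.7, 8, 0, 0, 0, 0, 30], [-0.8, 8, 0, 0, 0, 0, 30], [-0.7, 8, 0, 0, 0, 0, 30], [0, 0, 0, 0, 0, 0, 30], [0, 0, 0, 0, 0, 0, 30]]]}}

```text
time: 7.02
ee_pos: [0.504, 0.0649, 0.1163]
ee_rot: [-3.141, -0.0, 0.092]
force: [-4.8, 2.1, 6.3]
finger_gap: 0.0439
gripper_force: 63.8
```

```bash
python3 - <<'E'
from h import *
s=sensors.get_state();print(s["ee_pos"],s["force"])
c=cal("wrist");im=optics.get_image("wrist");np.savez("w5.npz",o=c[1],M=c[2])
cv2.imwrite("pics/w5.png",cv2.resize(im[100:384,60:400],None,fx=2,fy=2))
E
```

```text
[0.50397511 0.0649059  0.11631805] [-4.83855985  2.14471058  6.27714929]
```

View pics/w5.png

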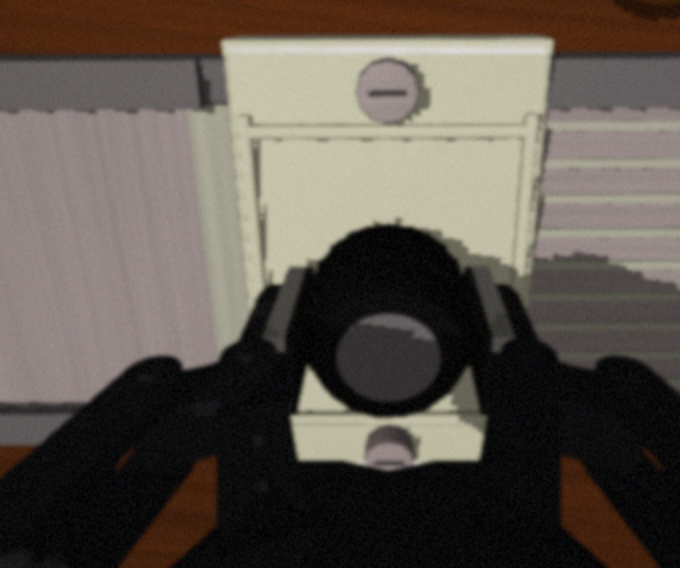

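The guard has slid along with its cap still gripped at about (388,345) in the crop. The rail notch shows at crop (204,82), and the guard's bolt, which lies abreast of the cap axis, is at (388,90). I'll compute the remaining distance from those.

```bash
python3 - <<'E'
from h import *
z=np.load("w5.npz");c=(optics.calibration("wrist"),z["o"],z["M"])
f=lambda u,v,h:atz("wrist",60+u/2,100+v/2,h,c)
b1=f(388,91,.113);b2=f(388,448,.114);w=(b1-b2)[:2];L=np.linalg.norm(w);w/=L
y=np.array([-w[1],w[0]]);print(L,y,(b1+b2)/2)
for u in(198,204,209):
  n=f(u,82,.105);print(u,n,(n-b1)[:2]@y)
E
```

```text
0.12338866103848976 [-0.09277253  0.99568733] [0.50221812 0.06404912 0.1135    ]
198 [0.55983715 0.12409991 0.105     ] 0.054446344668907826
204 [0.5599968  0.12238751 0.105     ] 0.052726515276012714
209 [0.56012983 0.12096054 0.105     ] 0.05129335792310404
```

Call:
{"method": "step_arm", "body": {"plan": [[[-0.8, 8, 0, 0, 0, 0, 30], [-0.8, 8, 0, 0, 0, 0, 30], [-0.7, 8, 0, 0, 0, 0, 30], [-0.8, 8, 0, 0, 0, 0, 30], [-0.6, 7, 0, 0, 0, 0, 30], [0, 0, 0, 0, 0, 0, 30], [0, 0, 0, 0, 0, 0, 30]]]}}

```text
time: 7.65
ee_pos: [0.5002, 0.1038, 0.1163]
ee_rot: [-3.141, -0.0, 0.092]
force: [-4.9, 1.4, 7.2]
finger_gap: 0.0441
gripper_force: 63.8
```

Call:
{"method": "step_arm", "body": {"plan": [[[-0.1, 1, 0, 0, 0, 0, 30], [0, 0, 0, 0, 0, 0, 30], [-0.1, 1, 0, 0, 0, 0, 30], [0, 0, 0, 0, 0, 0, 30]]]}}

```text
time: 7.98
ee_pos: [0.5002, 0.1041, 0.1163]
ee_rot: [3.14, -0.0, 0.091]
force: [-4.2, -3.3, 7.6]
finger_gap: 0.0444
gripper_force: 63.9
```

Call:
{"method": "step_arm", "body": {"plan": [[[-0.1, 1, 0, 0, 0, 0, 30], [0, 0, 0, 0, 0, 0, 30], [0, 0, 0, 0, 0, 0, 30]]]}}

```text
time: 8.23
ee_pos: [0.5001, 0.1046, 0.1163]
ee_rot: [3.139, 0.0, 0.091]
force: [-5.2, -4.5, 8.8]
finger_gap: 0.0442
gripper_force: 63.9
```

Call:
{"method": "step_arm", "body": {"plan": [[[-0.1, 1, 0, 0, 0, 0, 30], [0, 0, 0, 0, 0, 0, 30], [0, 0, 0, 0, 0, 0, 30]]]}}

```text
time: 8.48
ee_pos: [0.5, 0.1055, 0.1163]
ee_rot: [3.139, 0.0, 0.09]
force: [-3.9, -4.2, 8.8]
finger_gap: 0.0443
gripper_force: 64.0
```

Call:
{"method": "step_arm", "body": {"plan": [[[-0.1, 1, 0, 0, 0, 0, 30], [0, 0, 0, 0, 0, 0, 30], [0, 0, 0, 0, 0, 0, 30]]]}}

```text
time: 8.73
ee_pos: [0.4999, 0.1066, 0.1163]
ee_rot: [3.139, 0.0, 0.09]
force: [-4.9, -4.5, 8.1]
finger_gap: 0.0441
gripper_force: 63.9
```

Call:
{"method": "step_arm", "body": {"plan": [[[-0.1, 1, 0, 0, 0, 0, 30], [0, 0, 0, 0, 0, 0, 30], [0, 0, 0, 0, 0, 0, 30]]]}}

```text
time: 8.98
ee_pos: [0.4998, 0.1076, 0.1163]
ee_rot: [3.139, 0.0, 0.09]
force: [-4.4, -4.4, 8.1]
finger_gap: 0.0444
gripper_force: 63.9
```

Call:
{"method": "step_arm", "body": {"plan": [[[-0.1, 1, 0, 0, 0, 0, 30], [0, 0, 0, 0, 0, 0, 30], [0, 0, 0, 0, 0, 0, 30]]]}}

```text
time: 9.23
ee_pos: [0.4997, 0.1086, 0.1163]
ee_rot: [3.139, 0.0, 0.091]
force: [-3.9, -4.8, 7.2]
finger_gap: 0.0439
gripper_force: 63.9
```

Steady drag of about 4.5 N, no catch yet. I continue in 1 mm steps.

Call:
{"method": "step_arm", "body": {"plan": [[[-0.1, 1, 0, 0, 0, 0, 30], [0, 0, 0, 0, 0, 0, 30], [0, 0, 0, 0, 0, 0, 30]]]}}

```text
time: 9.48
ee_pos: [0.4996, 0.1095, 0.1163]
ee_rot: [3.139, 0.0, 0.09]
force: [-5.4, -4.7, 7.7]
finger_gap: 0.044
gripper_force: 63.9
```

Call:
{"method": "step_arm", "body": {"plan": [[[-0.1, 1, 0, 0, 0, 0, 30], [0, 0, 0, 0, 0, 0, 30], [0, 0, 0, 0, 0, 0, 30]]]}}

```text
time: 9.73
ee_pos: [0.4995, 0.1107, 0.1163]
ee_rot: [3.139, 0.0, 0.091]
force: [-3.7, -3.4, 7.7]
finger_gap: 0.0445
gripper_force: 63.9
```

Call:
{"method": "step_arm", "body": {"plan": [[[-0.1, 1, 0, 0, 0, 0, 30], [0, 0, 0, 0, 0, 0, 30], [0, 0, 0, 0, 0, 0, 30]]]}}

```text
time: 9.98
ee_pos: [0.4994, 0.1122, 0.1163]
ee_rot: [3.14, -0.0, 0.091]
force: [-5.2, -2.6, 7.3]
finger_gap: 0.0439
gripper_force: 63.9
```

The drag is dropping and the motion running ahead of the command, so the catch is drawing in.

Call:
{"method": "step_arm", "body": {"plan": [[[-0.1, 0.7, 0, 0, 0, 0, 30], [0, 0, 0, 0, 0, 0, 30], [0, 0, 0, 0, 0, 0, 30]]]}}

```text
time: 10.23
ee_pos: [0.4993, 0.1132, 0.1163]
ee_rot: [3.14, -0.0, 0.091]
force: [-4.7, -2.4, 7.4]
finger_gap: 0.0439
gripper_force: 63.8
```

Call:
{"method": "step_arm", "body": {"plan": [[[-0.1, 0.7, 0, 0, 0, 0, 30], [0, 0, 0, 0, 0, 0, 30], [0, 0, 0, 0, 0, 0, 30]]]}}

```text
time: 10.48
ee_pos: [0.4992, 0.1143, 0.1163]
ee_rot: [3.141, -0.0, 0.091]
force: [-4.1, -0.6, 7.1]
finger_gap: 0.044
gripper_force: 63.8
```

Call:
{"method": "step_arm", "body": {"plan": [[[0, 0.5, 0, 0, 0, 0, 30], [0, 0, 0, 0, 0, 0, 30], [0, 0, 0, 0, 0, 0, 30]]]}}

```text
time: 10.73
ee_pos: [0.4991, 0.115, 0.1163]
ee_rot: [3.141, -0.0, 0.092]
force: [-5.1, 0.2, 6.4]
finger_gap: 0.0441
gripper_force: 63.8
```

Call:
{"method": "step_arm", "body": {"plan": [[[-0.1, 0.5, 0, 0, 0, 0, 30], [0, 0, 0, 0, 0, 0, 30], [0, 0, 0, 0, 0, 0, 30]]]}}

```text
time: 10.98
ee_pos: [0.4991, 0.1151, 0.1163]
ee_rot: [3.141, -0.0, 0.091]
force: [-4.8, -1.6, 7.0]
finger_gap: 0.044
gripper_force: 63.8
```

Call:
{"method": "step_arm", "body": {"plan": [[[0, 0.5, 0, 0, 0, 0, 30], [0, 0, 0, 0, 0, 0, 30], [0, 0, 0, 0, 0, 0, 30]]]}}

```text
time: 11.23
ee_pos: [0.4991, 0.1151, 0.1163]
ee_rot: [3.14, -0.0, 0.091]
force: [-4.8, -3.0, 8.3]
finger_gap: 0.0439
gripper_force: 63.9
```

It stopped at y ≈ 0.115. One more nudge should show whether the force rises past the plain drag level without movement.

Call:
{"method": "step_arm", "body": {"plan": [[[-0.1, 1, 0, 0, 0, 0, 30], [0, 0, 0, 0, 0, 0, 30], [0, 0, 0, 0, 0, 0, 30]]]}}

```text
time: 11.48
ee_pos: [0.4991, 0.1154, 0.1163]
ee_rot: [3.139, 0.0, 0.09]
force: [-3.0, -5.1, 8.0]
finger_gap: 0.0442
gripper_force: 63.9
```

Call:
{"method": "step_arm", "body": {"plan": [[[0, 0.6, 0, 0, 0, 0, 30], [0, 0, 0, 0, 0, 0, 30], [0, 0, 0, 0, 0, 0, 30]]]}}

```text
time: 11.73
ee_pos: [0.4991, 0.1155, 0.1163]
ee_rot: [3.139, 0.0, 0.09]
force: [-4.3, -5.9, 7.9]
finger_gap: 0.0441
gripper_force: 64.0
```

Call:
{"method": "step_arm", "body": {"plan": [[[0.1, -1.6, 0, 0, 0, 0, 30], [0, 0, 0, 0, 0, 0, 30], [0, 0, 0, 0, 0, 0, 30], [0, 0, 0, 0, 0, 0, 30], [0, 0, 0, 0, 0, 0, 30], [0, 0, 0, 0, 0, 0, 30]]]}}

```text
time: 12.23
ee_pos: [0.4991, 0.1152, 0.1163]
ee_rot: [3.14, -0.0, 0.091]
force: [-4.5, -2.8, 8.1]
finger_gap: 0.0442
gripper_force: 63.8
```

```bash
python3 - <<'E'
from h import *
cv2.imwrite("pics/end.png",np.hstack([cv2.resize(optics.get_image("wrist"),(400,300)),cv2.resize(optics.get_image("top"),(400,300))]))
s=sensors.get_state();print(s["ee_pos"],s["force"],s["gripper_force"])
E
```

```text
[0.49909096 0.11525342 0.11629958] [-5.15914593 -2.16641645  6.86008992] 63.84113285690546
```

View pics/end.png

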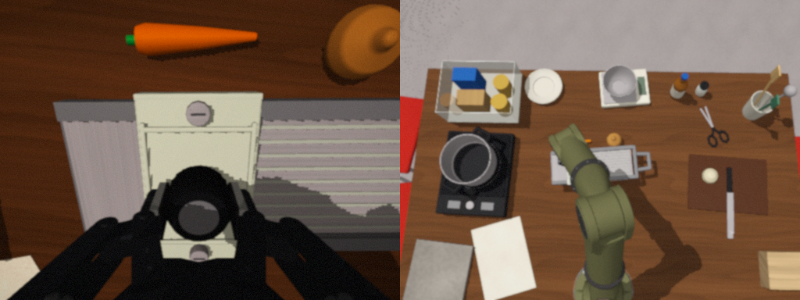

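The final picture shows the guard covering the blade strip and the cap gripped at about (197,205). The carrot and onion look untouched. I'm handing in.

```bash
python3 -c "
from h import *
print(order.sign_off())"
```

```text
the job is handed in; nothing more can be done
None
```

I pressed the cap fully home while the guard was still clear of the blade, then slid the guard until its catch dropped into the notches; the arm still holds the cap there with about 64 N of grip, nothing else was seen to move, and the job is handed in with no verdict returned.

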